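# Raise the hold-down bail of the pressing jig and slide the pressing block to its stop

### The arm

A 7-joint arm with a two-finger parallel gripper is mounted at the origin on the work surface. World frame = base frame: x ahead of the robot, y to its left, z up, the work surface at z = 0. Lengths are in m, angles in rad, forces in N, time in s.
With the tool pointing down it reaches from about 0.4 to 0.85 m from the base axis. Payload 4.5 kg.
Tool frame: the origin (TCP) lies at the very end of the fingers, on their centre line; the grasp point (between the pads) lies 19 mm behind it; y points along the fingers, x is the direction in which the jaws open and shut, and the axes are right-handed (so a half turn about y gives the same grasp; the last joint's range is limited). The gripper opens to 88 mm and grips with 3 to 60 N. Pads are 18 mm wide; open, the fingers measure 123 mm over their backs; the gripper's body (75 mm by 187 mm) begins 45 mm behind the grasp point.
Start: joints at [-1.246, 0.689, -0.195, 1.565, 0.157, 0.902, -0.215], TCP at [0.179, 0.599, 0.239] pointing down, gripper open.
Joint ranges: [-3.01, 3.01], [-0.46, 2.08], [-1.47, 1.51], [0.13, 2.56], [-1, 4.14], [0.04, 2.09], [-2.66, 2.66]. Speed limits (rad/s): [2.57, 2.57, 3.14, 3.14, 3.14, 3.14, 3.14].

### API

Orientations are given as a unit quaternion [x, y, z, w].
In Python, from plant import r gives the robot as it stands.
- The arm moves only by the shell command python3 -m inch 'ROWS' [OPENING] [FORCE]. ROWS is JSON, a list of rows, each a list of 6 numbers: the shift along the tool's x, y, z in mm, then the turn, a rotation vector about the tool's x, y, z in rad. In form: [[x, y, z, ax, ay, az], ...]. A call has 1 to 12 rows; each row shifts and turns the commanded pose from where the row before left it, along the tool's axes as they then stand; what a row does not reach is not made up. A row lasts 1/12 s, in which the tool goes at most 41.7 mm and 7.16 degrees, less where a joint would pass 70% of its speed; a pose out of reach is approached as far as the arm can. A call is refused whole if a number of a shift passes 41.7 or a number of a turn 0.125, either way. A call with a gripper value outside its range is refused whole. OPENING is the finger opening in mm, from 0 to 88.1, set as the call begins (- or left out, the last holds). The fingers move at their own pace and stop on an object; FORCE is the grip in N (left out, the last holds). Time passes only in rows, so rows that do not move let the fingers close. It gives the time, the measured TCP pose, the force and the opening at its end, in the units of the state.
- r.get_state(): the state, without advancing time (a new reading comes with each control period).
- r.snapshot(name): name is "scene" or "top"; returns a dict with "img" (420x560x3 uint8, red, green, blue), "range_z" (420x560 float32, m along the optical axis (not along the pixel's ray), 0 where there is no reading), "mtx" (3x3 intrinsics, pixels), "camera_from_world" (4x4, takes a point from world to camera coordinates). Camera axes: x right, y down, z forward; pixel columns grow to the right and rows downward; lengths in m; the calibration is good to about 2 mm. A picture is of the moment at which its call begins.
- r.finish_job(): hands the job in, once; it reports no verdict.
The state is a dict: "clock": time; "q": joint angles; "qd": joint speeds; "joint_torque": joint torques, N m; "tool_pos": TCP position; "eef_rot": TCP orientation; "contact_force": force on the tool from outside, world axes, zero at the start; "moment": the same for the moment, N m; "opening": opening from 0.0 (shut) to 1.0 (fully open).
Only numpy, scipy, OpenCV 4.12 (cv2) and the standard library are available. Lean on these libraries where they do the work, as an engineer would, in place of code of your own. Each camera call takes 0.05 s, during which the arm holds its last target.

### The job

Clear the pressing jig for the next piece: push the front bar of the counterweighted hold-down frame up past its balance point so that it swings back and stays raised by itself, then push the wooden pressing block along its channel until it rests against the upright end stop. Only push, gently, with the fingers: do not grip the frame and do not pick up the block. Leave the spools, jar, dish, tape case and tray where they are.

Things in the scene. Friction and masses are not known exactly. Their poses are not given: they have to be found in the camera images.
- jig: Wooden pressing jig fixed to the table. Origin on the table under the middle of its channel; x points away from the robot to the hinge, y along the channel, z up; turned up to 17 deg. Board 110 (x) by 390 mm (y), top 30 mm above the table; 8 mm high rails, inner faces at x = -33 and +33 mm. Hinge brackets at x = 130, y = -80 and +80 mm, 115 mm high.
- bail (a joint): Angle of the hold-down frame (rad): 0 down, grows as the front bar goes up and back, 1.5 raised against its stop. Two steel arms (outside at jig y = +-98 mm), front bar, wooden shoe, counterweight discs behind. Balance at about 0.7: left lower it sinks back, left at 0.85 or more it swings to 1.5 in about 2 s and stays (damped). Takes 2-4 N at the bar. While down, lips of the shoe shut the block in.
- bar_mid (a point): Middle of the frame's front bar, a freely turning steel roller 18 mm thick, 182 mm long between the arms, parallel to the jig's y. It moves in the jig's x-z plane on a circle of 240 mm radius about hinge_mid. Down: jig x = -95 mm, 182 mm above the table, free below and in front (the board's front edge is at jig x = -55 mm; the shoe hangs 70 mm behind the bar). Raised: 331 mm above the table.
- hinge_mid (a point): Middle of the hinge axis of the hold-down frame, 100 mm above the table, at jig x = 130 mm, y = 0. The axis is parallel to the jig's y axis.
- block_mid (a point): Centre of the loose dark wooden pressing block: 60 mm (jig x) by 110 mm (jig y, along the channel) by 35 mm high, about 0.18 kg. It stands on the board, its centre 47.5 mm above the table, at first near the channel's middle under the shoe. It slides freely along the channel, 3 mm play to each rail.
- stop_mid (a point): Centre of the upright wooden end stop across one end of the channel (either end): 66 mm (jig x) by 12 mm (jig y) by 45 mm high, standing on the board; this point is 17.5 mm above the board, level with the block's centre. The block rests against it when the centres are 61 mm apart. The other end has only a 4 mm high brass sill.
- spool_a: Bystander: thread spool, 32 mm thick, 45 mm high, loose near a front corner of the jig. Origin: centre of its foot.
- spool_b: Bystander: thread spool, 36 mm thick, 50 mm high, loose near a front corner of the jig. Origin: centre of its foot.
- button_jar: Bystander: glass jar with steel lid, 68 mm thick, 85 mm high. Origin: centre of its foot.
- pin_dish: Bystander: white pin dish, 72 mm wide, 29 mm high. Origin: centre of its foot.
- tape_case: Bystander: round white tape-measure case, 54 mm wide, 18 mm high. Origin: centre of its foot.
- chalk_tray: Bystander: small open aluminium tray, 90 by 60 mm, 20 mm high. Origin: centre of its foot.

How it is judged:
On the way, in this order (a step that is already met when the one before it is completed fails the run):
1. the hold-down frame stays raised, not touched by the robot (value of joint bail above 1.35 rad and contact force between each of the arm, the fingers and bail below 0.1 N), for 0.2 s.
2. the block rests against the end stop (horizontal distance between block_mid and stop_mid below 0.066 m), for 0.2 s.
At the end, for the whole second after the job is handed in: The hold-down frame stands raised (joint above 1.35 rad of 1.5) by itself, and the block lies flat in its channel against the end stop (gap under about 5 mm) (value of joint bail above 1.35 rad and horizontal distance between block_mid and stop_mid below 0.066 m and z of block_mid in the frame of jig between 0.044 and 0.051 m); the robot touches nothing.
It fails at once if the block is lifted (more than 12 mm) or tipped (z of block_mid in the frame of jig above 0.0595 m or angle between block_mid's own z axis and vertical above 0.3 rad).
It fails at once if the front bar is taken between the fingers (x of the grasp point in the frame of bar_mid between -0.013 and 0.013 m and z of the grasp point in the frame of bar_mid between -0.013 and 0.013 m and y of the grasp point in the frame of bar_mid between -0.1 and 0.1 m).
It fails at once if the hold-down frame is struck or forced (over 80 N) (contact force between the fingers and bail above 80 N).
It fails at once if the block is rammed or clamped hard (over 80 N) (contact force between the fingers and block above 80 N).
It fails at once if a bystander is moved by more than 30 mm (distance of any of spool_a, spool_b, button_jar, pin_dish, tape_case, chalk_tray from where it was at the start of the episode above 0.03 m).
It also fails if it takes over 54 s, if anything falls off the work surface, if the arm or the gripper's body presses on something with over 40 N, if the wrist force passes 120 N, or if a joint passes its speed limit or range.

## Working session

There is one attempt and no reset: what is moved stays moved. The work goes in short steps, Python scripts to look and compute and a shell command to move; the robot and the scene stay as the last step left them, time stands still between calls to the robot, and variables do not carry over. Pictures are saved under pics/ and viewed, and the job is handed in when it is done.

```bash
mkdir -p pics; ls; python3 - <<'E'
from plant import r
import cv2,numpy as np
s=r.get_state()
for k,v in s.items(): print(k,np.round(v,3))
for n in("scene","top"):
    d=r.snapshot(n); cv2.imwrite(f"pics/{n}0.png",d["img"][:,:,::-1]); np.savez(f"pics/{n}0.npz",**d)
    print(n,d["mtx"].round(1).tolist(),d["camera_from_world"].round(3).tolist())
E
```

```text
pics
clock 0.0
q [-1.246  0.69  -0.195  1.566  0.157  0.903 -0.215]
qd [ 0.001  0.     0.    -0.001 -0.    -0.     0.001]
joint_torque [ 0.0000e+00 -5.2757e+01 -1.2670e+00 -1.5343e+01 -5.3000e-02  6.0000e-03
  0.0000e+00]
tool_pos [0.179 0.598 0.238]
eef_rot [ 0.568  0.422 -0.423 -0.567]
contact_force [0.029 0.625 0.089]
moment [0.004 0.023 0.019]
opening 0.998
scene [[422.2, 0.0, 281.5], [0.0, 422.2, 204.1], [0.0, 0.0, 1.0]] [[-0.518, 0.855, 0.001, 0.323], [0.467, 0.283, -0.838, -0.143], [-0.717, -0.433, -0.546, 1.747], [0.0, 0.0, 0.0, 1.0]]
top [[472.7, 0.0, 288.5], [0.0, 472.7, 211.1], [0.0, 0.0, 1.0]] [[-0.002, -1.0, -0.001, 0.01], [-0.991, 0.002, -0.131, 0.603], [0.131, 0.001, -0.991, 1.369], [0.0, 0.0, 0.0, 1.0]]
```

View pics/scene0.png

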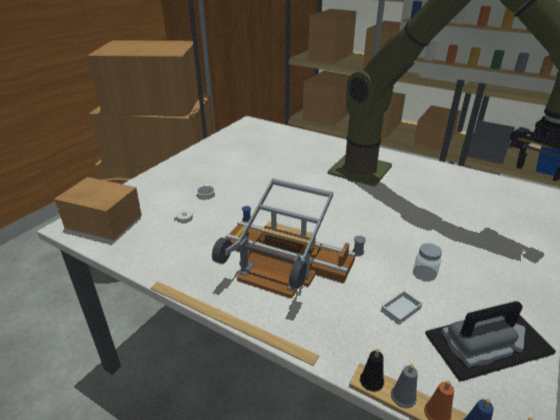

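View pics/top0.png

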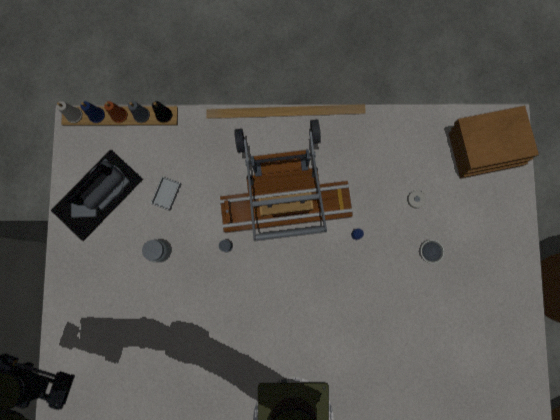

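The top view shows the jig around pixel (287,205). The end stop is at the left end (229,211) and the brass sill at (342,197). The front bar is at about (290,235), with spools at (225,245) and (357,234). Next I'll zoom in and measure.

```bash
cat > h.py <<'E'
import numpy as np,cv2
def pts(d):
    z=d["range_z"].astype(float);K=d["mtx"];T=np.linalg.inv(d["camera_from_world"])
    v,u=np.mgrid[:z.shape[0],:z.shape[1]]
    P=np.stack([(u-K[0,2])/K[0,0]*z,(v-K[1,2])/K[1,1]*z,z,np.ones_like(z)],-1)@T.T
    return np.where(z[...,None]>0,P[...,:3],np.nan)
def proj(d,p):
    c=d["camera_from_world"]@np.append(p,1); q=d["mtx"]@c[:3]; return q[:2]/q[2]
E
python3 - <<'E'
import numpy as np,cv2
from h import *
d=dict(np.load("pics/top0.npz")); P=pts(d)
c=d["img"][100:270,200:380,::-1]; cv2.imwrite("pics/zoom0.png",cv2.resize(c,None,fx=4,fy=3.5*4/3.5,interpolation=cv2.INTER_CUBIC)[:600])
def at(u,v,n=""): print(n,(u,v),P[v,u].round(3))
for n,u,v in [("stop",229,211),("sill",342,197),("barL",256,238),("bar",290,235),("barR",325,232),("spoolL",225,245),("spoolR",357,234),("jar",156,250),("brkL",239,140),("brkR",316,132)]: at(u,v,n)
# bar fit: heights .165-.2
m=(P[...,2]>.175)&(P[...,2]<.20); m[:225]=0;m[250:]=0;m[:,:250]=0;m[:,335:]=0
q=P[m];print(len(q),q.min(0),q.max(0)); 
def line(q):
    mu=q.mean(0);_,_,V=np.linalg.svd(q-mu);return mu,V[0],np.degrees(np.arctan2(V[0][1],V[0][0]))
print(line(q[:,:2]))
# board top
b=(abs(P[...,2]-.030)<.004)|(abs(P[...,2]-.038)<.003); b[:170]=0;b[240:]=0;b[:,:215]=0;b[:,360:]=0
q=P[b][:,:2].astype(np.float32);print(len(q),cv2.minAreaRect(q))
E
```

```text
stop (229, 211) [0.598 0.182 0.076]
sill (342, 197) [ 0.646 -0.152  0.032]
barL (256, 238) [0.511 0.095 0.189]
bar (290, 235) [0.519 0.005 0.188]
barR (325, 232) [ 0.528 -0.089  0.174]
spoolL (225, 245) [0.501 0.195 0.05 ]
spoolR (357, 234) [ 0.533 -0.192  0.048]
jar (156, 250) [0.486 0.388 0.083]
brkL (239, 140) [0.789 0.147 0.15 ]
brkR (316, 132) [ 0.813 -0.069  0.147]
521 [ 0.50598545 -0.09061164  0.17551603] [0.54707453 0.10677927 0.19718672]
(array([0.524534 , 0.0105893]), array([ 0.09344467, -0.99562447]), np.float64(-84.63819234291385))
2758 ((0.6271743178367615, 0.008000239729881287), (0.41680094599723816, 0.1875952035188675), 87.63074493408203)
```

View pics/zoom0.png

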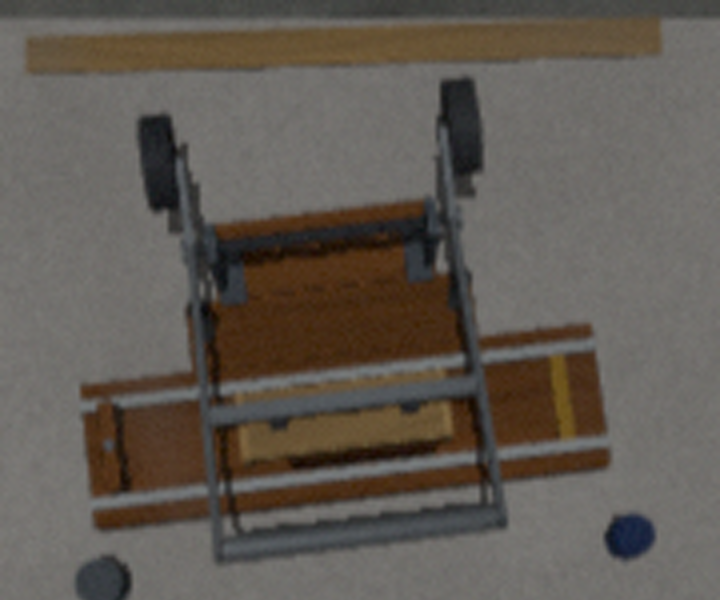

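```bash
python3 - <<'E'
import numpy as np,cv2
from h import *
d=dict(np.load("pics/top0.npz")); K=d["mtx"];T=np.linalg.inv(d["camera_from_world"])
def onz(u,v,z):
    r=T[:3,:3]@np.array([(u-K[0,2])/K[0,0],(v-K[1,2])/K[1,1],1]); o=T[:3,3]; return o+r*(z-o[2])/r[2]
zz=lambda x,y,z:onz(200+x/4-.4,100+y/4-.4,z)
C=[zz(80,385,.03),zz(95,528,.03),zz(610,468,.03),zz(592,322,.03)]
for c in C: print(c.round(4))
c=np.mean(C,0);y=(C[0]+C[1]-C[2]-C[3])[:2];L=np.linalg.norm(y)/2;y/=np.linalg.norm(y)
yaw=np.arctan2(-y[0],y[1]);print("center",c,"len",L,"yaw",np.degrees(yaw))
R=np.array([[np.cos(yaw),-np.sin(yaw)],[np.sin(yaw),np.cos(yaw)]])
W=lambda x,y,z:np.append(c[:2]+R@[x,y],z)
for n,p in dict(hinge=(.13,0,.1),bar=(-.095,0,.182),barL=(-.095,.091,.182),barR=(-.095,-.091,.182),armL=(-.095,.098,.182)).items(): print(n,W(*p).round(4),proj(d,W(*p)).round(1))
P=pts(d)
J=lambda p:np.append(R.T@(p[:2]-c[:2]),p[2])
im=d["img"].copy()
out=np.zeros_like(im)
def circ(z0,z1,u0,u1,v0,v1,n):
    Q=P[v0:v1,u0:u1].reshape(-1,3);Q=Q[(Q[:,2]>z0)&(Q[:,2]<z1)];print(n,Q.mean(0).round(3),Q.min(0).round(3),Q.max(0).round(3),"jig",J(Q.mean(0)).round(3))
circ(.06,.09,220,240,200,225,"stop")
circ(.035,.06,215,236,236,255,"spL");circ(.035,.06,348,368,224,244,"spR")
circ(.17,.2,255,325,228,243,"bar")
E
grep -c . h.py
```

```text
[0.6506 0.2167 0.03  ]
[0.5426 0.2036 0.03  ]
[ 0.5869 -0.1814  0.03  ]
[ 0.6981 -0.1699  0.03  ]
center [0.61956081 0.01725609 0.03      ] len 0.38849449296077404 yaw 6.785465112612575
hinge [0.7487 0.0326 0.1   ] [280.3 158.3]
bar [0.5252 0.006  0.182 ] [289.7 232.9]
barL [0.5145 0.0964 0.182 ] [255.7 237. ]
barR [ 0.536  -0.0843  0.182 ] [323.6 228.8]
armL [0.5136 0.1033 0.182 ] [253.1 237.3]
stop [0.597 0.188 0.073] [0.565 0.178 0.062] [0.631 0.197 0.08 ] jig [-0.003  0.172  0.073]
spL [0.5   0.197 0.049] [0.484 0.181 0.041] [0.516 0.214 0.056] jig [-0.097  0.193  0.049]
spR [ 0.535 -0.196  0.045] [ 0.521 -0.211  0.038] [ 0.549 -0.181  0.055] jig [-0.11  -0.201  0.045]
bar [0.523 0.009 0.189] [ 0.506 -0.086  0.174] [0.538 0.099 0.197] jig [-0.097  0.003  0.189]
8
```

```bash
cat >> h.py <<'E'
from scipy.spatial.transform import Rotation as Rot
yaw=np.radians(6.3); c0=np.array([.6195,.0155])
ex=np.array([np.cos(yaw),np.sin(yaw),0]); ey=np.array([-np.sin(yaw),np.cos(yaw),0]); ez=np.array([0,0,1.])
def W(x,y,z): return np.append(c0,0)+ex*x+ey*y+ez*z
def J(p): p=np.array(p)-np.append(c0,0); return np.array([p@ex,p@ey,p[2]])
def st():
    from plant import r
    s=r.get_state(); return s,np.array(s["tool_pos"]),Rot.from_quat(s["eef_rot"])
def goto(target,Rt=None):
    "report shift in tool axes (mm) from current, and the turn"
    s,p,R=st()
    print("clk",round(s["clock"],2),"TCP jig",(J(p)*1000).round(1),"F",np.round(s["contact_force"],1),"q",np.round(s["q"],2))
    print("tool axes in jig frame (cols x,y,z):");B=np.c_[ex,ey,ez];print((B.T@R.as_matrix()).round(3))
    if target is not None: print("shift mm (tool axes now)",(R.inv().apply(np.array(target)-p)*1000).round(1))
    if Rt is not None:
        rv=(R.inv()*Rt).as_rotvec();print("turn",rv.round(3),"deg",np.degrees(np.linalg.norm(rv)).round(1)); print("shift mm (target tool axes)",(Rt.inv().apply(np.array(target)-p)*1000).round(1))
def Rm(yt,zt):
    yt=np.array(yt,float);yt/=np.linalg.norm(yt);zt=np.array(zt,float);zt-=yt*(zt@yt);zt/=np.linalg.norm(zt)
    return Rot.from_matrix(np.c_[np.cross(yt,zt),yt,zt])
E
python3 - <<'E'
from h import *
for phi in (30,45):
  f=np.radians(phi); yt=ex*np.cos(f)-ez*np.sin(f)
  for s in (1,-1):
    print(phi,s); goto(W(-.2,0,.2),Rm(yt,s*ey))
E
```

```text
30 1
clk 0.1 TCP jig [-373.8  627.5  238. ] F [-0.6 -0.5 -0.2] q [-1.25  0.69 -0.19  1.57  0.16  0.9  -0.22]
tool axes in jig frame (cols x,y,z):
[[ 0.39  -0.001 -0.921]
 [ 0.921 -0.002  0.39 ]
 [-0.002 -1.    -0.   ]]
shift mm (tool axes now) [-510.    38.9 -404.8]
turn [-0.609  1.057 -0.922] deg 87.6
shift mm (target tool axes) [  54.   169.5 -627.5]
30 -1
clk 0.1 TCP jig [-373.8  627.5  238. ] F [-0.6 -0.5 -0.2] q [-1.25  0.69 -0.19  1.57  0.16  0.9  -0.22]
tool axes in jig frame (cols x,y,z):
[[ 0.39  -0.001 -0.921]
 [ 0.921 -0.002  0.39 ]
 [-0.002 -1.    -0.   ]]
shift mm (tool axes now) [-510.    38.9 -404.8]
turn [-1.019 -1.762  0.673] deg 122.8
shift mm (target tool axes) [-54.  169.5 627.5]
45 1
clk 0.1 TCP jig [-373.8  627.5  238. ] F [-0.6 -0.5 -0.2] q [-1.25  0.69 -0.19  1.57  0.16  0.9  -0.22]
tool axes in jig frame (cols x,y,z):
[[ 0.39  -0.001 -0.921]
 [ 0.921 -0.002  0.39 ]
 [-0.002 -1.    -0.   ]]
shift mm (tool axes now) [-510.    38.9 -404.8]
turn [-0.457  1.107 -0.693] deg 79.3
shift mm (target tool axes) [  96.   149.8 -627.5]
45 -1
clk 0.1 TCP jig [-373.8  627.5  238. ] F [-0.6 -0.5 -0.2] q [-1.25  0.69 -0.19  1.57  0.16  0.9  -0.22]
tool axes in jig frame (cols x,y,z):
[[ 0.39  -0.001 -0.921]
 [ 0.921 -0.002  0.39 ]
 [-0.002 -1.    -0.   ]]
shift mm (tool axes now) [-510.    38.9 -404.8]
turn [-0.77  -1.854  0.508] deg 118.6
shift mm (target tool axes) [-96.  149.8 627.5]
```

```bash
python3 -m inch '[[-20,0,-17,0,0,0],[-30,0,-25,0,0,0],[-30,0,-25,0,0,0],[-30,0,-25,0,0,0],[-30,0,-25,0,0,0],[-30,0,-25,0,0,0],[-30,0,-25,0,0,0],[-30,0,-25,0,0,0],[-30,0,-25,0,0,0],[-30,0,-25,0,0,0],[-30,0,-25,0,0,0],[-30,0,-25,0,0,0]]' 0 10
python3 - <<'E'
from h import *
f=np.radians(45); yt=ex*np.cos(f)-ez*np.sin(f)
goto(W(-.17,0,.23),Rm(yt,ey))
E
```

```text
clock: 1.1
tool_pos: [0.3588, 0.1779, 0.2387]
eef_rot: [0.567, 0.422, -0.422, -0.567]
contact_force: [0.7, 1.2, 0.3]
opening: 0.117
clk 1.1 TCP jig [-241.3  190.   238.7] F [0.7 1.2 0.3] q [-0.4   0.42 -0.26  2.2   0.2   0.55  0.48]
tool axes in jig frame (cols x,y,z):
[[ 0.39  -0.    -0.921]
 [ 0.921 -0.     0.39 ]
 [-0.    -1.     0.   ]]
shift mm (tool axes now) [-147.2    8.7 -139.7]
turn [-0.459  1.107 -0.692] deg 79.3
shift mm (target tool axes) [  44.3   56.5 -190. ]
```

```bash
python3 -m inch '[[-29,2,-28,0,0,0],[-29,2,-28,0,0,0],[-29,2,-28,0,0,0],[-29,2,-28,0,0,0],[-29,2,-28,0,0,0]]'
python3 -m inch '[[0,0,0,-0.038,0.092,-0.058],[0,0,0,-0.038,0.092,-0.058],[0,0,0,-0.038,0.092,-0.058],[0,0,0,-0.038,0.092,-0.058],[0,0,0,-0.038,0.092,-0.058],[0,0,0,-0.038,0.092,-0.058],[0,0,0,-0.038,0.092,-0.058],[0,0,0,-0.038,0.092,-0.058],[0,0,0,-0.038,0.092,-0.058],[0,0,0,-0.038,0.092,-0.058],[0,0,0,-0.038,0.092,-0.058],[0,0,0,-0.038,0.092,-0.058]]'
python3 - <<'E'
from h import *
f=np.radians(45); yt=ex*np.cos(f)-ez*np.sin(f)
goto(W(-.15,0,.184),Rm(yt,ey))
E
```

```text
clock: 1.52
tool_pos: [0.4515, -0.0013, 0.2285]
eef_rot: [-0.567, -0.422, 0.422, 0.567]
contact_force: [1.1, 0.7, 0.7]
opening: 0.009
clock: 2.52
tool_pos: [0.4277, -0.0052, 0.2265]
eef_rot: [-0.64, -0.349, 0.116, 0.675]
contact_force: [-0.0, -0.4, -0.3]
opening: 0.007
clk 2.52 TCP jig [-192.9    0.5  226.5] F [-0.  -0.4 -0.3] q [ 0.45  0.46 -0.62  2.39  1.16  0.14 -0.53]
tool axes in jig frame (cols x,y,z):
[[ 0.792  0.304 -0.53 ]
 [ 0.519  0.121  0.846]
 [ 0.321 -0.945 -0.063]]
shift mm (tool axes now) [ 20.   53.1 -20.5]
turn [-0.246  0.511 -0.428] deg 40.7
shift mm (target tool axes) [ 0.3 60.4 -0.5]
```

```bash
python3 -m inch '[[0,0,0,-0.03,0.062,-0.052],[0,0,0,-0.03,0.062,-0.052],[0,0,0,-0.03,0.062,-0.052],[0,0,0,-0.03,0.062,-0.052],[0,0,0,-0.03,0.062,-0.052],[0,0,0,-0.03,0.062,-0.052],[0,0,0,-0.03,0.062,-0.052],[0,0,0,-0.03,0.062,-0.052]]'
python3 - <<'E'
from h import *
f=np.radians(45); yt=ex*np.cos(f)-ez*np.sin(f)
goto(W(-.15,0,.184),Rm(yt,ey))
E
```

```text
clock: 3.18
tool_pos: [0.4342, -0.0154, 0.2255]
eef_rot: [-0.661, -0.311, -0.052, 0.681]
contact_force: [-7.2, 84.9, 81.3]
opening: 0.007
clk 3.18 TCP jig [-187.5  -10.4  225.5] F [-7.2 84.9 81.3] q [ 0.83  0.79 -1.47  2.56  1.81  0.86 -1.6 ]
tool axes in jig frame (cols x,y,z):
[[ 0.834  0.492 -0.25 ]
 [ 0.25   0.068  0.966]
 [ 0.492 -0.868 -0.067]]
shift mm (tool axes now) [13.5 55.2  3.4]
turn [-0.101  0.242 -0.26 ] deg 21.2
shift mm (target tool axes) [-2.8 55.9 10.4]
```

```bash
python3 - <<'E'
from h import *
from plant import r
for n in("scene","top"):
    d=r.snapshot(n); cv2.imwrite(f"pics/{n}1.png",d["img"][:,:,::-1])
s=r.get_state();print(np.round(s["contact_force"],1),np.round(s["qd"],3),np.round(s["moment"],1),np.round(s["joint_torque"],1))
E
```

```text
[-0.   0.5 -0.3] [-0.047 -0.084 -0.061 -0.004  0.049 -0.162  0.026] [-0.1  0.6  0. ] [  0.8 -31.3  -8.3  -8.5   1.2   1.3  -0.2]
```

View pics/scene1.png

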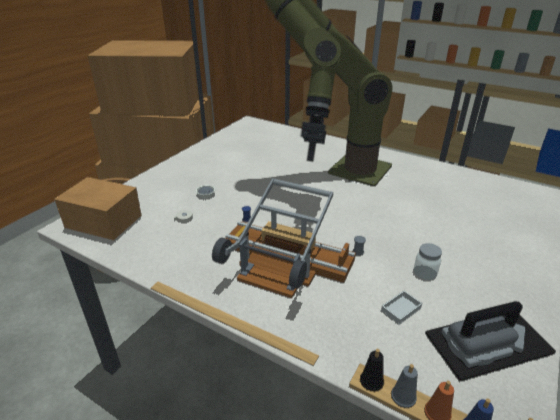

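View pics/top1.png

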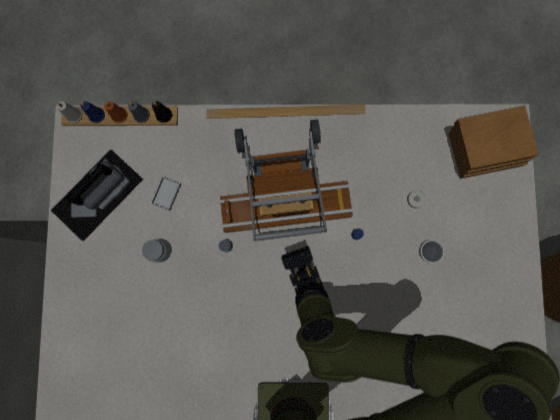

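The high reading was dynamic, caused by the wrist passing near a singularity. The picture shows the gripper at (300,265) in the top view, clear of the bar, with the elbow out to the right and nothing touched. I'll carry on more slowly.

```bash
python3 -m inch '[[2,5,1,-0.015,0.035,-0.035],[2,5,1,-0.015,0.035,-0.035],[2,5,1,-0.015,0.035,-0.035],[2,5,1,-0.015,0.035,-0.035],[2,5,1,-0.015,0.035,-0.035],[2,5,1,-0.015,0.035,-0.035]]'
python3 - <<'E'
from h import *
f=np.radians(45); yt=ex*np.cos(f)-ez*np.sin(f)
goto(W(-.15,0,.184),Rm(yt,ey))
E
```

```text
clock: 3.78
tool_pos: [0.5024, -0.0078, 0.2303]
eef_rot: [-0.646, -0.293, -0.19, 0.679]
contact_force: [-0.4, -0.3, -1.1]
opening: 0.003
clk 3.78 TCP jig [-119.   -10.3  230.3] F [-0.4 -0.3 -1.1] q [ 0.73  0.91 -1.47  2.56  2.03  1.12 -1.95]
tool axes in jig frame (cols x,y,z):
[[ 0.765  0.643 -0.043]
 [ 0.037  0.023  0.999]
 [ 0.643 -0.766 -0.007]]
shift mm (tool axes now) [-53.1  15.7  11.9]
turn [-0.024  0.036 -0.086] deg 5.6
shift mm (target tool axes) [-54.7  10.8  10.3]
```

```bash
python3 - <<'E'
from h import *
f=np.radians(60); yt=ex*np.cos(f)-ez*np.sin(f)
goto(W(-.148,0,.2),Rm(yt,ey))
E
python3 -m inch '[[-3,0,1,0,0,-0.03],[-3,0,1,0,0,-0.03],[-3,0,1,0,0,-0.03],[-3,0,1,0,0,-0.03],[-3,0,1,0,0,-0.03],[-3,0,1,0,0,-0.03]]'
python3 - <<'E'
from h import *
f=np.radians(60); yt=ex*np.cos(f)-ez*np.sin(f)
goto(W(-.148,0,.2),Rm(yt,ey))
E
```

```text
clk 3.78 TCP jig [-119.   -10.3  230.3] F [-0.4 -0.3 -1.1] q [ 0.73  0.91 -1.47  2.56  2.03  1.12 -1.95]
tool axes in jig frame (cols x,y,z):
[[ 0.765  0.643 -0.043]
 [ 0.037  0.023  0.999]
 [ 0.643 -0.766 -0.007]]
shift mm (tool axes now) [-41.3   4.8  11.7]
turn [-0.019  0.039  0.175] deg 10.3
shift mm (target tool axes) [-40.3  11.7  10.3]
clock: 4.28
tool_pos: [0.5402, -0.0118, 0.2388]
eef_rot: [-0.62, -0.339, -0.233, 0.669]
contact_force: [0.4, -0.2, 0.2]
opening: 0.005
clk 4.28 TCP jig [-81.9 -18.5 238.8] F [ 0.4 -0.2  0.2] q [ 0.75  1.   -1.47  2.56  2.22  1.21 -1.96]
tool axes in jig frame (cols x,y,z):
[[ 0.67   0.74  -0.055]
 [ 0.035  0.042  0.998]
 [ 0.741 -0.671  0.002]]
shift mm (tool axes now) [-72.4 -22.2  22. ]
turn [-0.037  0.042  0.311] deg 18.1
shift mm (target tool axes) [-76.7   0.5  18.5]
```

```bash
python3 -m inch '[[-8,-2,2,0,0,0.05],[-8,-2,2,0,0,0.05],[-8,-2,2,0,0,0.05],[-8,-1,2,-0.01,0.01,0.05],[-8,-1,2,-0.01,0.01,0.05],[-8,-1,2,-0.01,0.01,0.05]]'
python3 - <<'E'
from h import *
f=np.radians(60); yt=ex*np.cos(f)-ez*np.sin(f)
goto(W(-.148,0,.2),Rm(yt,ey))
E
```

```text
clock: 4.78
tool_pos: [0.4958, -0.0066, 0.2141]
eef_rot: [-0.671, -0.228, -0.143, 0.691]
contact_force: [1.0, 0.0, -0.7]
opening: 0.006
clk 4.78 TCP jig [-125.4   -8.4  214.1] F [ 1.   0.  -0.7] q [ 0.71  0.86 -1.41  2.44  1.81  0.98 -1.79]
tool axes in jig frame (cols x,y,z):
[[ 0.862  0.507 -0.012]
 [ 0.013  0.002  1.   ]
 [ 0.507 -0.862 -0.005]]
shift mm (tool axes now) [-26.6   0.7   8.7]
turn [-0.002  0.013  0.008] deg 0.9
shift mm (target tool axes) [-26.7   0.9   8.4]
```

```bash
python3 -m inch '[[-9,0,3,0,0,0],[-9,0,3,0,0,0],[-9,0,3,0,0,0]]'
python3 - <<'E'
from h import *
f=np.radians(60); yt=ex*np.cos(f)-ez*np.sin(f)
goto(W(-.118,0,.146),Rm(yt,ey))
E
```

```text
clock: 5.03
tool_pos: [0.472, -0.0005, 0.2006]
eef_rot: [-0.671, -0.229, -0.144, 0.69]
contact_force: [0.4, -0.1, -0.1]
opening: 0.005
clk 5.03 TCP jig [-148.4    0.3  200.6] F [ 0.4 -0.1 -0.1] q [ 0.66  0.88 -1.41  2.53  1.87  1.05 -1.93]
tool axes in jig frame (cols x,y,z):
[[ 0.86   0.51  -0.013]
 [ 0.013  0.002  1.   ]
 [ 0.51  -0.86  -0.005]]
shift mm (tool axes now) [-1.7 62.4 -0.4]
turn [-0.002  0.013  0.011] deg 1.0
shift mm (target tool axes) [-1.  62.4 -0.3]
```

```bash
python3 -m inch '[[0,10,0,0,0,0],[0,10,0,0,0,0],[0,10,0,0,0,0],[0,10,0,0,0,0],[0,10,0,0,0,0],[0,10,0,0,0,0]]'
python3 - <<'E'
from h import *
from plant import r
f=np.radians(60); yt=ex*np.cos(f)-ez*np.sin(f)
goto(W(-.118,0,.146),Rm(yt,ey))
for n in("scene","top"):
    d=r.snapshot(n); np.savez(f"pics/{n}2.npz",**d)
    u=cv2.resize(d["img"][120:330,180:440,::-1],None,fx=2.8,fy=2.8); cv2.imwrite(f"pics/{n}2.png",u)
E
```

```text
clock: 5.53
tool_pos: [0.5028, 0.0024, 0.1478]
eef_rot: [-0.671, -0.228, -0.144, 0.69]
contact_force: [1.7, -0.1, 0.6]
opening: 0.006
clk 5.53 TCP jig [-117.4   -0.2  147.8] F [ 1.7 -0.1  0.6] q [ 0.6   1.04 -1.33  2.49  1.99  1.14 -1.94]
tool axes in jig frame (cols x,y,z):
[[ 0.861  0.509 -0.012]
 [ 0.013  0.002  1.   ]
 [ 0.509 -0.861 -0.005]]
shift mm (tool axes now) [-1.4  1.2  0.2]
turn [-0.002  0.013  0.01 ] deg 0.9
shift mm (target tool axes) [-1.4  1.2  0.2]
```

View pics/scene2.png

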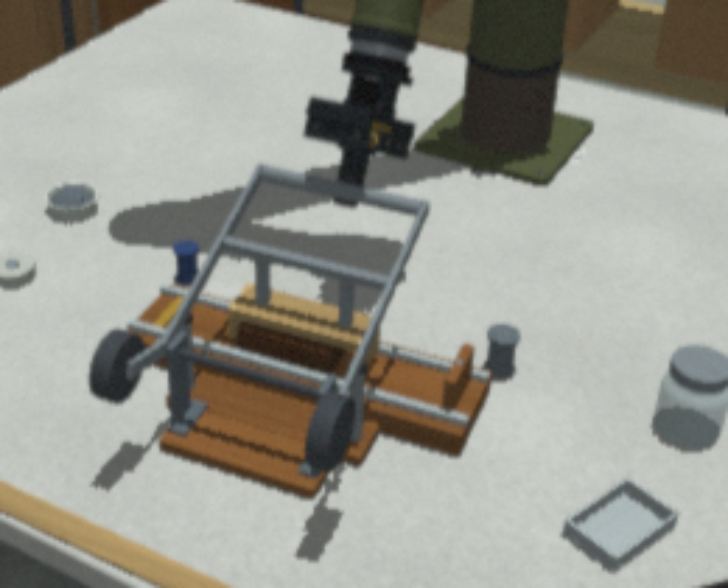

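View pics/top2.png

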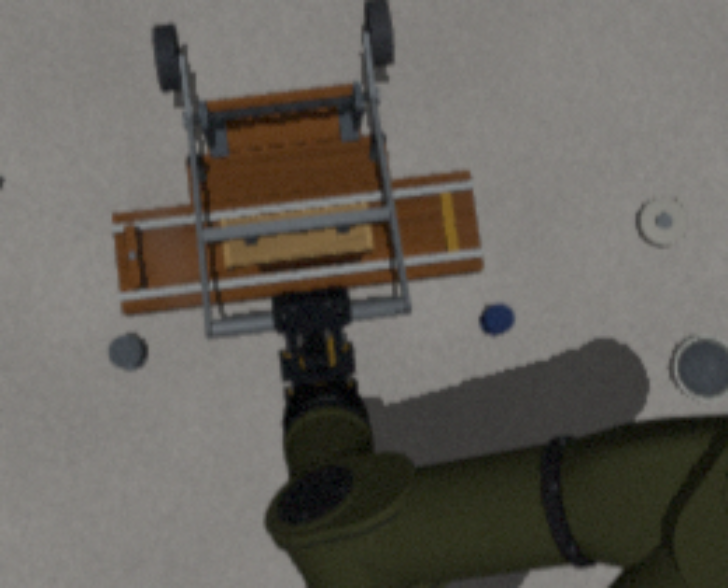

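The fingertips show just below the bar at zoom pixel (347,200), in front of it and midway between the arms, so the approach is right. Now I'll close the gap and follow the bar's arc.

```bash
python3 -m inch '[[4,0,0,0,0,0],[4,0,0,0,0,0],[4,0,0,0,0,0],[4,0,0,0,0,0],[3.3,-2.2,0,0,0,0],[6.6,-4.5,0,0,0,0],[6.6,-4.5,0,0,0,0],[6.6,-4.5,0,0,0,0],[6.6,-4.5,0,0,0,0]]'
cat > b.py <<'E'
from h import *
from plant import r
import sys
n=sys.argv[1]
goto(None)
d=r.snapshot("top");np.savez(f"pics/{n}.npz",**d)
cv2.imwrite(f"pics/{n}.png",cv2.resize(d["img"][100:300,180:440,::-1],None,fx=2.8,fy=2.8))
P=pts(d)[100:270,230:350].reshape(-1,3);P=P[np.isfinite(P[:,0])]
Q=np.array([J(p) for p in P])*1000
# arms: |y| in 88..104 ; fit angle about hinge
m=(abs(Q[:,1])>85)&(abs(Q[:,1])<106)&(Q[:,2]>60)&(Q[:,0]<110)&(np.hypot(Q[:,0]-130,Q[:,2]-100)<255)
A=Q[m]; a=np.degrees(np.arctan2(A[:,2]-100,130-A[:,0]))
far=np.hypot(A[:,0]-130,A[:,2]-100)>120
print("arm alpha med deg",np.median(a[far]).round(1),"bail~",np.radians(np.median(a[far])-20).round(2),far.sum())
E
python3 b.py t3
```

```text
clock: 6.38
tool_pos: [0.5317, 0.0056, 0.1899]
eef_rot: [-0.671, -0.228, -0.145, 0.69]
contact_force: [-4.3, -0.9, -1.7]
opening: 0.009
clk 6.38 TCP jig [-88.3  -0.2 189.9] F [-4.3 -0.9 -1.7] q [ 0.64  0.94 -1.35  2.37  1.86  1.01 -1.78]
tool axes in jig frame (cols x,y,z):
[[ 0.861  0.509 -0.011]
 [ 0.012  0.001  1.   ]
 [ 0.509 -0.861 -0.006]]
arm alpha med deg 31.8 bail~ 0.21 278
```

View pics/t3.png

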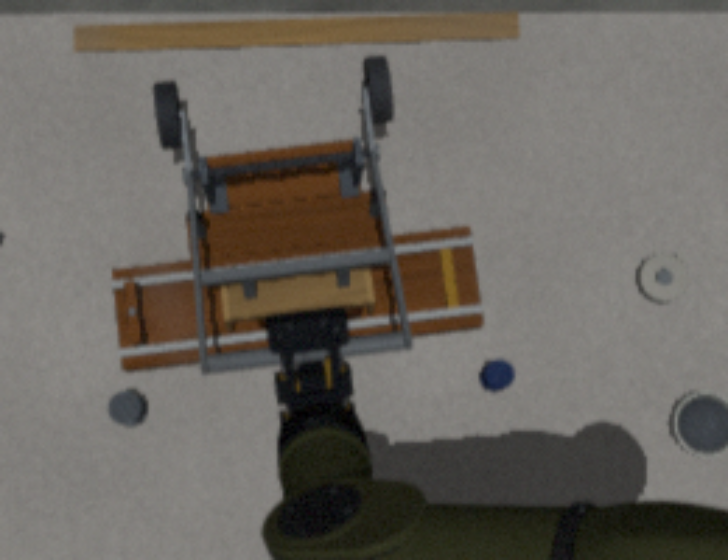

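The bar is riding on the fingers with 4.6 N along the finger normal, and bail is about 0.2. I'll continue along the arc.

```bash
python3 -m inch '[[7.3,-3.5,0,0,0,0],[7.3,-3.4,0,0,0,0],[7.3,-3.4,0,0,0,0],[7.4,-3,0,0,0,0],[7.6,-2.5,0,0,0,0],[7.7,-2.2,0,0,0,0],[7.7,-2,0,0,0,0],[7.8,-1.6,0,0,0,0],[8,-1.2,0,0,0,0],[8,-0.8,0,0,0,0]]'
python3 b.py t4
```

```text
clock: 7.27
tool_pos: [0.5854, 0.0123, 0.2491]
eef_rot: [-0.671, -0.228, -0.145, 0.69]
contact_force: [-1.6, -0.1, -1.0]
opening: 0.006
clk 7.27 TCP jig [-34.2   0.6 249.1] F [-1.6 -0.1 -1. ] q [ 0.67  0.84 -1.35  2.17  1.63  0.91 -1.5 ]
tool axes in jig frame (cols x,y,z):
[[ 0.86   0.51  -0.01 ]
 [ 0.012  0.     1.   ]
 [ 0.51  -0.86  -0.006]]
arm alpha med deg 51.2 bail~ 0.54 238
```

View pics/t4.png

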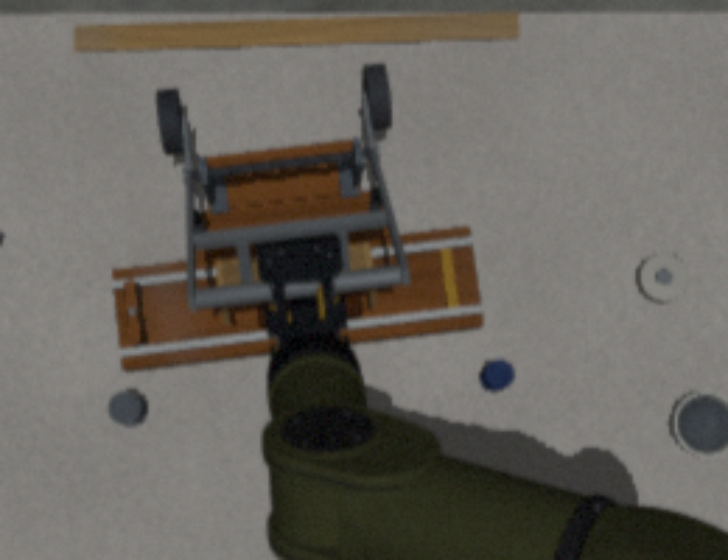

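Bail is about 0.53 and the force is falling towards balance. Continuing past 0.9.

```bash
python3 -m inch '[[8,-0.8,0,0,0,0],[8,-0.6,0,0,0,0],[8,-0.3,0,0,0,0],[8,0,0,0,0,0],[8,0.2,0,0,0,0],[8,0.5,0,0,0,0],[8,0.8,0,0,0,0],[8,1,0,0,0,0],[8,1.2,0,0,0,0],[7.8,1.5,0,0,0,0],[7.8,1.8,0,0,0,0],[7.8,2,0,0,0,0]]'
python3 b.py t5
python3 -m inch '[[0,0,0,0,0,0],[0,0,0,0,0,0],[0,0,0,0,0,0],[0,0,0,0,0,0],[0,0,0,0,0,0],[0,0,0,0,0,0]]'
python3 b.py t6
```

```text
clock: 8.32
tool_pos: [0.6704, 0.0231, 0.2903]
eef_rot: [-0.671, -0.228, -0.144, 0.69]
contact_force: [-0.5, 1.1, -0.1]
opening: 0.008
clk 8.32 TCP jig [ 51.4   2.  290.3] F [-0.5  1.1 -0.1] q [ 0.61  0.85 -1.34  1.88  1.45  0.93 -1.2 ]
tool axes in jig frame (cols x,y,z):
[[ 0.861  0.509 -0.011]
 [ 0.012  0.001  1.   ]
 [ 0.508 -0.861 -0.005]]
arm alpha med deg 73.1 bail~ 0.93 108
clock: 8.87
tool_pos: [0.6693, 0.0229, 0.2899]
eef_rot: [-0.671, -0.228, -0.144, 0.69]
contact_force: [-0.2, 0.1, -0.3]
opening: 0.004
clk 8.87 TCP jig [ 50.3   1.9 289.9] F [-0.2  0.1 -0.3] q [ 0.61  0.85 -1.34  1.89  1.45  0.93 -1.2 ]
tool axes in jig frame (cols x,y,z):
[[ 0.861  0.508 -0.011]
 [ 0.012  0.001  1.   ]
 [ 0.508 -0.861 -0.005]]
arm alpha med deg nan bail~ nan 0
  return _methods._mean(a, axis=axis, dtype=dtype,
  ret = ret.dtype.type(ret / rcount)
```

View pics/t6.png

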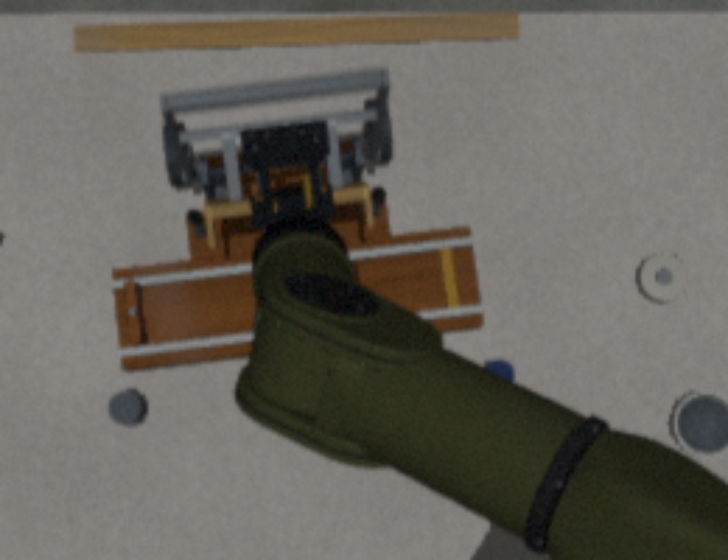

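The frame has swung back, with the bar now at zoom (275,85). The shoe is near the fingers, so I'm backing straight away towards the robot.

```bash
python3 -m inch '[[-10,-6,0,0,0,0],[-17,-10,0,0,0,0],[-17,-10,0,0,0,0],[-17,-10,0,0,0,0],[-17,-10,0,0,0,0],[-17,-10,0,0,0,0],[-17,-10,0,0,0,0],[0,0,0,0,0,0]]'
python3 - <<'E'
from h import *
from plant import r
d=r.snapshot("top");np.savez("pics/t7.npz",**d);cv2.imwrite("pics/t7.png",cv2.resize(d["img"][100:300,180:440,::-1],None,fx=2.8,fy=2.8))
e=r.snapshot("scene");cv2.imwrite("pics/s7.png",cv2.resize(e["img"][120:330,180:440,::-1],None,fx=2.8,fy=2.8))
P=pts(d)[90:190,220:340].reshape(-1,3);Q=np.array([J(p) for p in P])*1000
m=(Q[:,2]>315)&(abs(Q[:,1])<100)&(Q[:,0]>100);b=Q[m];print(len(b),b.mean(0),b.max(0));print("bail",np.arctan2(b[:,2].max()-9-100,130-b[:,0].mean())-np.arctan2(82,225))
f=np.radians(90); 
goto(W(-.06,-.1,.2),Rm(-ez,ex));goto(W(-.06,-.1,.2),Rm(-ez,-ex))
E
```

```text
clock: 9.58
tool_pos: [0.537, 0.0068, 0.2893]
eef_rot: [-0.672, -0.228, -0.142, 0.69]
contact_force: [0.1, 0.0, 0.1]
opening: 0.003
620 [193.43022804   2.80696602 336.36909595] [206.04098982  99.86534267 344.19704415]
bail 1.4847344286121307
clk 9.68 TCP jig [-79.3   0.3 290.2] F [-0.2  0.1 -0. ] q [ 0.75  0.7  -1.4   2.22  1.52  0.83 -1.47]
tool axes in jig frame (cols x,y,z):
[[ 0.861  0.509 -0.011]
 [ 0.013  0.     1.   ]
 [ 0.509 -0.861 -0.006]]
shift mm (tool axes now) [-30.5  87.5 -99.9]
turn [-0.417  1.542  0.421] deg 94.7
shift mm (target tool axes) [100.3  90.2  19.3]
clk 9.68 TCP jig [-79.3   0.3 290.2] F [-0.2  0.1 -0. ] q [ 0.75  0.7  -1.4   2.22  1.52  0.83 -1.47]
tool axes in jig frame (cols x,y,z):
[[ 0.861  0.509 -0.011]
 [ 0.013  0.     1.   ]
 [ 0.509 -0.861 -0.006]]
shift mm (tool axes now) [-30.5  87.5 -99.9]
turn [ 0.42  -1.518  0.415] deg 93.3
shift mm (target tool axes) [-100.3   90.2  -19.3]
```

View pics/t7.png

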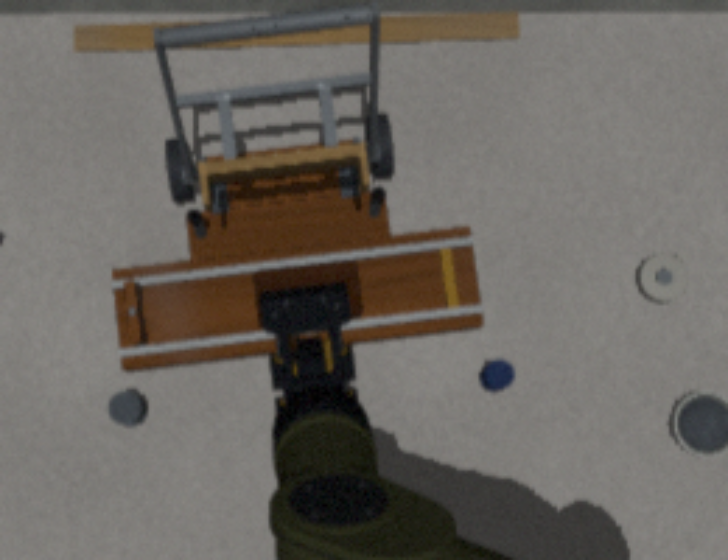

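View pics/s7.png

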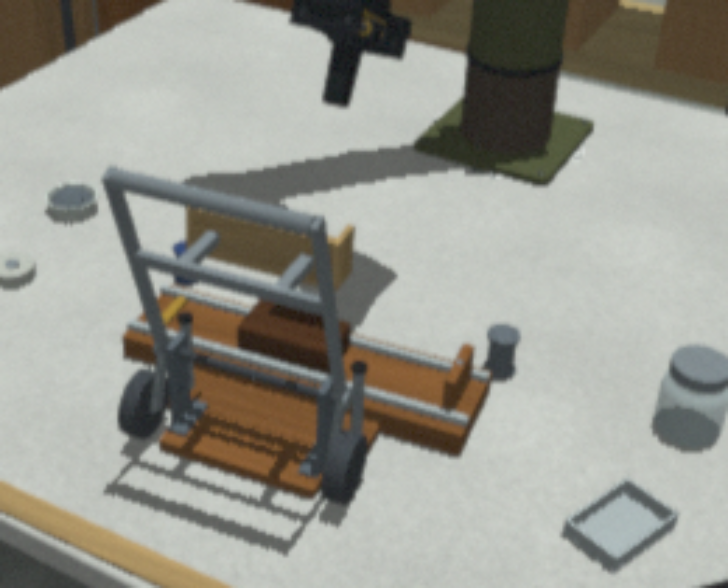

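The frame is up, with bail about 1.48 and the fingers well clear. The dark block shows at zoom (258–358, 265–310) with its lips free. Next I'll measure the block and the stop.

```bash
cat > m.py <<'E'
from h import *
import sys
d=dict(np.load(sys.argv[1]));P=pts(d)[180:245,215:365].reshape(-1,3);Q=np.array([J(p) for p in P])*1000
m=(abs(Q[:,2]-65)<6)&(abs(Q[:,0])<28)&(abs(Q[:,1])<168);b=Q[m];print("block top",len(b),b.min(0).round(1),b.max(0).round(1),np.percentile(b[:,1],[2,50,98]).round(1))
m=(Q[:,2]>60)&(Q[:,2]<85)&(abs(Q[:,0])<33)&(Q[:,1]>155);b=Q[m];print("stop",len(b),b.min(0).round(1),b.max(0).round(1),b.mean(0).round(1))
E
python3 m.py pics/t7.npz
python3 - <<'E'
from h import *
f=np.radians(68);yt=ex*np.cos(f)-ez*np.sin(f)
goto(W(-.01,-.085,.12),Rm(yt,ey))
E
```

```text
block top 326 [-27.3 -64.1  59.5] [ 27.8 167.6  70.9] [-63.1 -16.3  44.8]
stop 99 [-31.3 167.6  61.6] [ 29.9 180.3  80.6] [ -1.6 173.5  73. ]
clk 9.68 TCP jig [-79.3   0.3 290.2] F [-0.2  0.1 -0. ] q [ 0.75  0.7  -1.4   2.22  1.52  0.83 -1.47]
tool axes in jig frame (cols x,y,z):
[[ 0.861  0.509 -0.011]
 [ 0.013  0.     1.   ]
 [ 0.509 -0.861 -0.006]]
shift mm (tool axes now) [-28.  181.8 -85. ]
turn [0.001 0.013 0.15 ] deg 8.6
shift mm (target tool axes) [  0.5 183.8 -85.3]
```

```bash
python3 -m inch '[[0,0,-14,0,0.002,0.025],[0,0,-14,0,0.002,0.025],[0,0,-14,0,0.002,0.025],[0,0,-14,0,0.002,0.025],[0,0,-14,0,0.002,0.025],[0,0,-14,0,0.002,0.025],[0,22,0,0,0,0],[0,22,0,0,0,0],[0,22,0,0,0,0],[0,22,0,0,0,0],[0,22,0,0,0,0],[0,22,0,0,0,0]]'
python3 - <<'E'
from h import *
f=np.radians(68);yt=ex*np.cos(f)-ez*np.sin(f)
goto(W(-.0,-.085,.046),Rm(yt,ey))
E
```

```text
clock: 10.68
tool_pos: [0.6011, -0.0707, 0.1665]
eef_rot: [-0.686, -0.172, -0.097, 0.701]
contact_force: [-0.1, 0.1, 0.8]
opening: 0.008
clk 10.68 TCP jig [-27.8 -83.7 166.5] F [-0.1  0.1  0.8] q [ 0.73  0.96 -1.2   2.04  1.53  0.83 -1.2 ]
tool axes in jig frame (cols x,y,z):
[[ 0.927  0.374  0.001]
 [-0.001 -0.     1.   ]
 [ 0.374 -0.927  0.   ]]
shift mm (tool axes now) [-19.4 122.1  -1.3]
turn [ 0.    -0.001 -0.   ] deg 0.1
shift mm (target tool axes) [-19.4 122.1  -1.3]
```

```bash
python3 -m inch '[[-2.4,15,0,0,0,0],[-2.4,15,0,0,0,0],[-2.4,15,0,0,0,0],[-2.4,15,0,0,0,0],[-2.4,15,0,0,0,0],[-2.4,15,0,0,0,0],[-2.4,15,0,0,0,0],[-2.4,15,0,0,0,0],[0,0,0,0,0,0]]'
python3 - <<'E'
from h import *
from plant import r
f=np.radians(68);yt=ex*np.cos(f)-ez*np.sin(f)
goto(W(-.0,.049,.046),Rm(yt,ey))
for n in("scene","top"):
    d=r.snapshot(n)
    cv2.imwrite(f"pics/{n}8.png",cv2.resize(d["img"][120:330,180:440,::-1],None,fx=2.8,fy=2.8))
E
```

```text
clock: 11.43
tool_pos: [0.6263, -0.0684, 0.0457]
eef_rot: [-0.686, -0.17, -0.096, 0.701]
contact_force: [0.6, 0.3, -0.9]
opening: 0.005
clk 11.43 TCP jig [ -2.4 -84.1  45.7] F [ 0.6  0.3 -0.9] q [ 0.66  1.19 -1.09  2.01  1.83  0.86 -1.36]
tool axes in jig frame (cols x,y,z):
[[ 0.929  0.37   0.002]
 [-0.002 -0.001  1.   ]
 [ 0.37  -0.929  0.   ]]
shift mm (tool axes now) [  2.1   0.5 133.1]
turn [ 0.001 -0.002 -0.005] deg 0.3
shift mm (target tool axes) [  2.4   0.6 133.1]
```

View pics/scene8.png

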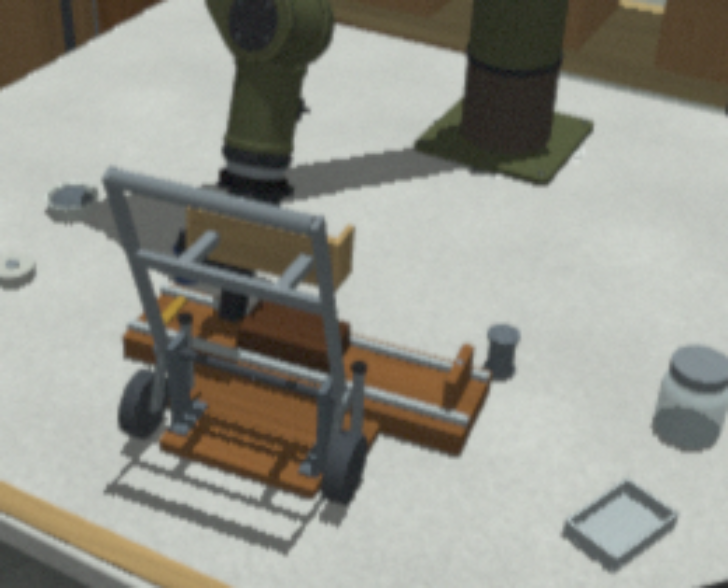

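View pics/top8.png

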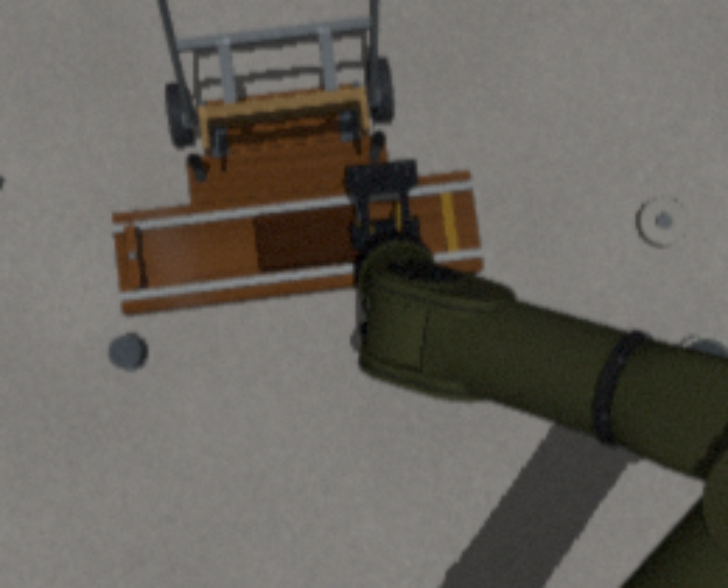

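The closed fingers stand in the channel beside the block's right end (block left edge at zoom (256,240), right edge about (355,235)), and the stop is at (132,255). I'll now push along tool +z.

```bash
python3 -m inch '[[0,0,5,0,0,0],[0,0,5,0,0,0],[0,0,6,0,0,0],[0,0,7,0,0,0],[0,0,8,0,0,0],[0,0,8,0,0,0],[0,0,8,0,0,0],[0,0,8,0,0,0],[0,0,8,0,0,0],[0,0,8,0,0,0]]'
python3 -c "
from h import *
f=np.radians(68);yt=ex*np.cos(f)-ez*np.sin(f)
goto(W(-.0,.049,.046),Rm(yt,ey))"
python3 -m inch '[[0,0,7,0,0,0],[0,0,7,0,0,0],[0,0,7,0,0,0],[0,0,7,0,0,0],[0,0,6,0,0,0],[0,0,5,0,0,0],[0,0,4,0,0,0],[0,0,3,0,0,0]]'
python3 -c "
from h import *
from plant import r
f=np.radians(68);yt=ex*np.cos(f)-ez*np.sin(f)
goto(W(-.0,.049,.046),Rm(yt,ey))
d=r.snapshot('top');np.savez('pics/t9.npz',**d)
cv2.imwrite('pics/t9.png',cv2.resize(d['img'][120:330,180:440,::-1],None,fx=2.8,fy=2.8))"; python3 m.py pics/t9.npz
```

```text
clock: 12.37
tool_pos: [0.6182, 0.0038, 0.0492]
eef_rot: [-0.686, -0.173, -0.096, 0.701]
contact_force: [0.4, -2.5, 1.6]
opening: 0.006
clk 12.37 TCP jig [ -2.6 -11.5  49.2] F [ 0.4 -2.5  1.6] q [ 0.54  1.19 -1.13  2.05  1.86  0.95 -1.53]
tool axes in jig frame (cols x,y,z):
[[ 0.928  0.374 -0.   ]
 [ 0.     0.     1.   ]
 [ 0.374 -0.928  0.   ]]
shift mm (tool axes now) [ 1.3  4.  60.5]
turn [-0.     0.    -0.001] deg 0.1
shift mm (target tool axes) [ 1.2  4.  60.5]
clock: 13.03
tool_pos: [0.6131, 0.0492, 0.0492]
eef_rot: [-0.686, -0.173, -0.096, 0.701]
contact_force: [0.2, -2.5, 1.5]
opening: 0.01
clk 13.03 TCP jig [-2.6 34.2 49.2] F [ 0.2 -2.5  1.5] q [ 0.45  1.2  -1.14  2.07  1.86  1.   -1.62]
tool axes in jig frame (cols x,y,z):
[[ 0.928  0.374 -0.   ]
 [ 0.     0.     1.   ]
 [ 0.374 -0.928  0.   ]]
shift mm (tool axes now) [ 1.3  3.9 14.8]
turn [-0.     0.    -0.001] deg 0.1
shift mm (target tool axes) [ 1.3  3.9 14.8]
block top 542 [-28.   42.9  59.1] [ 27.7 167.9  70.9] [ 48.6 108.8 150.4]
stop 98 [-32.1 167.5  60.1] [ 31.2 180.5  83.4] [ -1.8 173.5  73.9]
```

View pics/t9.png

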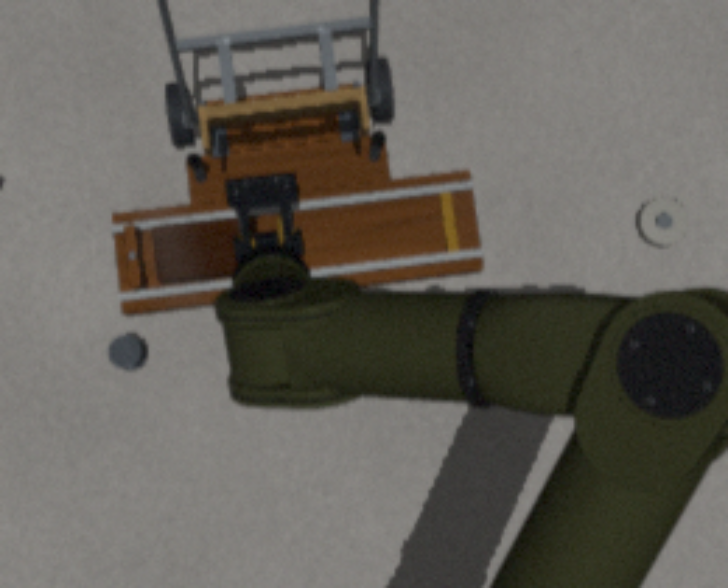

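About 15 mm remains, with 2.5 N on the push. Creeping in to the stop.

```bash
python3 -m inch '[[0,0,4,0,0,0],[0,0,4,0,0,0],[0,0,3,0,0,0],[0,0,2,0,0,0]]'
python3 -m inch '[[0,0,2,0,0,0],[0,0,1,0,0,0]]'
```

```text
clock: 13.42
tool_pos: [0.6115, 0.0623, 0.0491]
eef_rot: [-0.685, -0.173, -0.096, 0.701]
contact_force: [-0.1, -0.7, -0.2]
opening: 0.005
clock: 13.58
tool_pos: [0.6114, 0.0642, 0.0491]
eef_rot: [-0.686, -0.172, -0.096, 0.7]
contact_force: [-0.7, -4.1, 1.0]
opening: 0.002
```

```bash
python3 -m inch '[[0,0,2,0,0,0],[0,0,0,0,0,0]]'
python3 -m inch '[[0,0,1.5,0,0,0],[0,0,0,0,0,0]]'
python3 -c "
from h import *
goto(None)"
```

```text
clock: 13.75
tool_pos: [0.6116, 0.0642, 0.0491]
eef_rot: [-0.687, -0.172, -0.097, 0.699]
contact_force: [-0.9, -6.0, 2.3]
opening: 0.006
clock: 13.92
tool_pos: [0.6116, 0.0643, 0.0491]
eef_rot: [-0.688, -0.172, -0.097, 0.698]
contact_force: [-0.5, -8.5, 5.2]
opening: 0.009
clk 13.92 TCP jig [-2.5 49.3 49.1] F [-0.5 -8.5  5.2] q [ 0.42  1.2  -1.15  2.07  1.86  1.03 -1.65]
tool axes in jig frame (cols x,y,z):
[[ 0.928  0.374  0.004]
 [-0.001 -0.008  1.   ]
 [ 0.374 -0.928 -0.007]]
```

Motion stopped at jig y = 49.3 mm, as predicted, and the force is building, so the block is seated. I'll back off sideways, then up.

```bash
python3 -m inch '[[0,0,-4,0,0,0],[0,0,-6,0,0,0],[0,0,-10,0,0,0],[0,0,-10,0,0,0],[0,-15,0,0,0,0],[0,-20,0,0,0,0],[0,-25,0,0,0,0],[0,-25,0,0,0,0],[0,-25,0,0,0,0],[0,-25,0,0,0,0]]'
python3 -m inch '[[-20,-10,0,0,0,0],[-20,-10,0,0,0,0],[-20,-10,0,0,0,0],[-20,-10,0,0,0,0],[-20,-10,0,0,0,0],[0,0,0,0,0,0],[0,0,0,0,0,0]]'
python3 -c "
from h import *
from plant import r
goto(None)
d=r.snapshot('top');np.savez('pics/t10.npz',**d)
cv2.imwrite('pics/t10.png',cv2.resize(d['img'][120:330,180:440,::-1],None,fx=2.8,fy=2.8))
e=r.snapshot('scene');cv2.imwrite('pics/s10.png',e['img'][:,:,::-1])
P=pts(d)[90:190,220:340].reshape(-1,3);Q=np.array([J(p) for p in P])*1000
m=(Q[:,2]>315)&(abs(Q[:,1])<100)&(Q[:,0]>100);b=Q[m];print('bail',np.arctan2(b[:,2].max()-9-100,130-b[:,0].mean())-np.arctan2(82,225))
"; python3 m.py pics/t10.npz
```

```text
clock: 14.75
tool_pos: [0.5636, 0.032, 0.1753]
eef_rot: [-0.686, -0.172, -0.096, 0.701]
contact_force: [1.0, -0.0, 0.6]
opening: 0.003
clock: 15.33
tool_pos: [0.453, 0.0198, 0.1836]
eef_rot: [-0.686, -0.173, -0.096, 0.7]
contact_force: [-0.2, -0.2, 0.1]
opening: 0.004
clk 15.33 TCP jig [-165.    22.5  183.6] F [-0.2 -0.2  0.1] q [ 0.59  0.86 -1.36  2.45  1.67  0.96 -1.83]
tool axes in jig frame (cols x,y,z):
[[ 0.928  0.374 -0.001]
 [ 0.001  0.     1.   ]
 [ 0.374 -0.928 -0.   ]]
bail 1.4837093989359484
block top 674 [-27.9  58.2  59. ] [ 27.7 168.   70.9] [ 60.4 112.6 165.2]
stop 177 [-31.6 155.   60.1] [ 30.2 180.2  81.2] [ -1.5 168.   70. ]
```

View pics/t10.png

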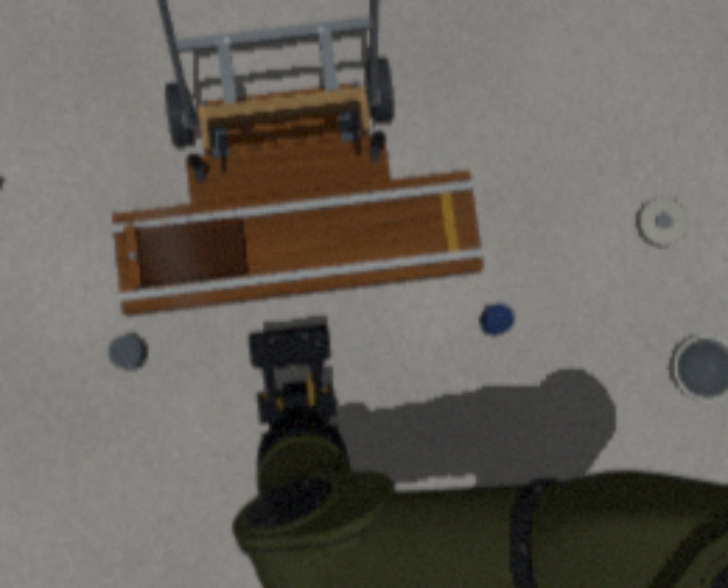

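View pics/s10.png

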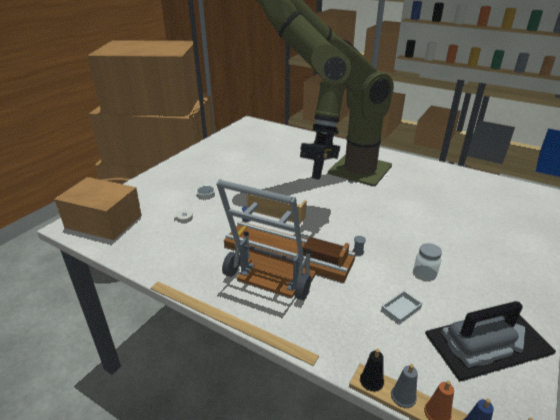

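The block sits flush against the stop: the top view shows it at zoom (138–246, 220–285) with no gap. The frame is raised (bail about 1.48), the bystanders are where they were, and the robot is clear. Handing in.

```bash
python3 -c "
from plant import r
print(r.finish_job()); print(r.get_state()['clock'])"
```

```text
the job is handed in; nothing more can be done
None
the job is handed in; nothing more can be done
```

The frame is raised and standing by itself, and the block rests against the end stop. The job is handed in; the interface gave no verdict.

- **Frame:** I pushed the front bar up along its arc from below with the closed fingers, with about 2–5 N on the tool where I read it. I let go at about 0.93 rad and it swung back on its own. My last check from the depth image put bail at about 1.48 rad.
- **Block:** I pushed it along the channel with the side of the fingers until it stopped. The push was about 2.5 N while sliding, and about 8.5 N sideways when seated. Its centre measured about 113 mm along the jig against about 174 mm for the stop. That is 61 mm apart, the contact distance, and the block looked flat with no visible gap.
- **Bystanders and clearance:** the pictures showed the bystanders where they had been, though I did not re-measure their positions. The robot was clear of everything with forces near zero. I backed away at about 15 s on the clock.

**Force spike:** while the wrist was re-orienting in free space, the force reading briefly reached about 118 N, just under the 120 N limit. It was dynamic, from the wrist passing near a singularity; nothing was touched and it fell to zero at once. I only saw the reading at the end of that move, so I can't rule out a higher peak in between.

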